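# Move the cluster computers to the new rack, slot for slot

### The job

Move the four small computers from the old grey rack into the new aluminium rack, keeping the same order from left to right, because the slot decides which network address each one gets. Set each down gently, upright and standing flat on the floor of its slot, its ports looking out of the rack's front, away from you, as they do now. Don't drop or tip any over.

Things in the scene. Friction and masses are not known exactly. Their poses are not given: they have to be found in the camera images.
- node_a_tab (a point): Computer whose board carries a square black fan (40 mm). Point: on the centre line of the off-white pull tab (36 mm along x, 12 mm along y, 42 mm high) on top of its upright steel sled, 90 mm above the sled's underside, 20 mm below the tab's top. x: along the sled to its port end; y: across the thin side; z up. The foot is 104 x 36 mm, centred under the point; loose, about 0.25 kg.
- node_b_tab (a point): Computer whose board carries a bare aluminium finned heat sink. Point, axes, sled, foot and pull tab as for node_a. On all four computers nothing but the pull tab is higher than 70 mm above the underside; the tab is rigid and can be pinched from above across either of its widths.
- node_c_tab (a point): Computer whose board carries a second, dark blue board on brass pillars. Point, axes, sled, foot and pull tab as for node_a.
- node_d_tab (a point): Computer whose board carries a plain silver 2.5-inch drive (70 x 50 mm). Point, axes, sled, foot and pull tab as for node_a.
- old_slot_a: The slot of the old rack in which node_a stands at the start: a fixed floor strip with two grey rails, 116 x 57 mm. Origin at the middle of its underside, 10 mm above the bench (2 mm below the slot's floor); axes parallel to the old rack's.
- old_slot_b: The slot of the old rack in which node_b stands at the start: a fixed floor strip with two grey rails, 116 x 57 mm. Origin at the middle of its underside, 10 mm above the bench (2 mm below the slot's floor); axes parallel to the old rack's.
- old_slot_c: The slot of the old rack in which node_c stands at the start: a fixed floor strip with two grey rails, 116 x 57 mm. Origin at the middle of its underside, 10 mm above the bench (2 mm below the slot's floor); axes parallel to the old rack's.
- old_slot_d: The slot of the old rack in which node_d stands at the start: a fixed floor strip with two grey rails, 116 x 57 mm. Origin at the middle of its underside, 10 mm above the bench (2 mm below the slot's floor); axes parallel to the old rack's.
- old_rack: Old rack: painted dark grey, open-topped, 144 x 246 mm, fixed, full at the start; which computer stands in which slot varies. Origin on the bench under its middle; z up, +y its left end, +x its front (away from the robot), where the computers' ports look out. Four slots, centres at x = 0, y = +87, +29, -29, -87 mm, floors 12 mm above the bench.
- new_rack: New rack: bare aluminium, white rails, empty, fixed, left or right of the old one. Origin, axes and four slots (y = +87, +29, -29, -87 mm from left to right, floors 12 mm above the bench) as for the old rack. A slot is 44 mm wide between 8 mm high rails with lips that flare to 54 mm. 6 mm rods run along y at x = +-66 mm, 46 mm up; end walls 56 mm high.

How it is judged (in metres and radians):
At the end, for the whole second after the job is handed in: Every computer stands at rest in the new rack, in the slot with the same number from the left as the slot it had in the old rack: within 12 mm of the slot's middle across it and 15 mm along it, flat on the slot's floor (within 5 mm), upright within 0.1 rad, its port end towards the rack's front (((y of old_slot_a in the frame of old_rack between 0.067 and 0.107 m and y of node_a_tab in the frame of new_rack between 0.075 and 0.099 m and y of new_rack in the frame of node_a_tab between -0.102 and -0.072 m) or (y of old_slot_a in the frame of old_rack between 0.009 and 0.049 m and y of node_a_tab in the frame of new_rack between 0.017 and 0.041 m and y of new_rack in the frame of node_a_tab between -0.044 and -0.014 m) or (y of old_slot_a in the frame of old_rack between -0.049 and -0.009 m and y of node_a_tab in the frame of new_rack between -0.041 and -0.017 m and y of new_rack in the frame of node_a_tab between 0.014 and 0.044 m) or (y of old_slot_a in the frame of old_rack between -0.107 and -0.067 m and y of node_a_tab in the frame of new_rack between -0.099 and -0.075 m and y of new_rack in the frame of node_a_tab between 0.072 and 0.102 m)) and x of node_a_tab in the frame of new_rack between -0.015 and 0.015 m and z of node_a_tab in the frame of new_rack between 0.097 and 0.107 m and angle between each of node_a_tab, node_b_tab, node_c_tab, node_d_tab's own z axis and vertical below 0.1 rad and linear speed of each of node_a, node_b, node_c, node_d below 0.02 m/s and ((y of old_slot_b in the frame of old_rack between 0.067 and 0.107 m and y of node_b_tab in the frame of new_rack between 0.075 and 0.099 m and y of new_rack in the frame of node_b_tab between -0.102 and -0.072 m) or (y of old_slot_b in the frame of old_rack between 0.009 and 0.049 m and y of node_b_tab in the frame of new_rack between 0.017 and 0.041 m and y of new_rack in the frame of node_b_tab between -0.044 and -0.014 m) or (y of old_slot_b in the frame of old_rack between -0.049 and -0.009 m and y of node_b_tab in the frame of new_rack between -0.041 and -0.017 m and y of new_rack in the frame of node_b_tab between 0.014 and 0.044 m) or (y of old_slot_b in the frame of old_rack between -0.107 and -0.067 m and y of node_b_tab in the frame of new_rack between -0.099 and -0.075 m and y of new_rack in the frame of node_b_tab between 0.072 and 0.102 m)) and x of node_b_tab in the frame of new_rack between -0.015 and 0.015 m and z of node_b_tab in the frame of new_rack between 0.097 and 0.107 m and ((y of old_slot_c in the frame of old_rack between 0.067 and 0.107 m and y of node_c_tab in the frame of new_rack between 0.075 and 0.099 m and y of new_rack in the frame of node_c_tab between -0.102 and -0.072 m) or (y of old_slot_c in the frame of old_rack between 0.009 and 0.049 m and y of node_c_tab in the frame of new_rack between 0.017 and 0.041 m and y of new_rack in the frame of node_c_tab between -0.044 and -0.014 m) or (y of old_slot_c in the frame of old_rack between -0.049 and -0.009 m and y of node_c_tab in the frame of new_rack between -0.041 and -0.017 m and y of new_rack in the frame of node_c_tab between 0.014 and 0.044 m) or (y of old_slot_c in the frame of old_rack between -0.107 and -0.067 m and y of node_c_tab in the frame of new_rack between -0.099 and -0.075 m and y of new_rack in the frame of node_c_tab between 0.072 and 0.102 m)) and x of node_c_tab in the frame of new_rack between -0.015 and 0.015 m and z of node_c_tab in the frame of new_rack between 0.097 and 0.107 m and ((y of old_slot_d in the frame of old_rack between 0.067 and 0.107 m and y of node_d_tab in the frame of new_rack between 0.075 and 0.099 m and y of new_rack in the frame of node_d_tab between -0.102 and -0.072 m) or (y of old_slot_d in the frame of old_rack between 0.009 and 0.049 m and y of node_d_tab in the frame of new_rack between 0.017 and 0.041 m and y of new_rack in the frame of node_d_tab between -0.044 and -0.014 m) or (y of old_slot_d in the frame of old_rack between -0.049 and -0.009 m and y of node_d_tab in the frame of new_rack between -0.041 and -0.017 m and y of new_rack in the frame of node_d_tab between 0.014 and 0.044 m) or (y of old_slot_d in the frame of old_rack between -0.107 and -0.067 m and y of node_d_tab in the frame of new_rack between -0.099 and -0.075 m and y of new_rack in the frame of node_d_tab between 0.072 and 0.102 m)) and x of node_d_tab in the frame of new_rack between -0.015 and 0.015 m and z of node_d_tab in the frame of new_rack between 0.097 and 0.107 m); the robot touches nothing.
It fails at once if a computer is tipped over (leans more than 40 degrees) (angle between any of node_a_tab, node_b_tab, node_c_tab, node_d_tab's own z axis and vertical above 0.7 rad).
It fails at once if a computer is dropped into the new rack (moves faster than 0.7 m/s within 45 mm of its seat) ((linear speed of node_a above 0.7 m/s and horizontal distance between node_a_tab and new_rack below 0.13 m and z of node_a_tab in the frame of new_rack below 0.147 m) or (linear speed of node_b above 0.7 m/s and horizontal distance between node_b_tab and new_rack below 0.13 m and z of node_b_tab in the frame of new_rack below 0.147 m) or (linear speed of node_c above 0.7 m/s and horizontal distance between node_c_tab and new_rack below 0.13 m and z of node_c_tab in the frame of new_rack below 0.147 m) or (linear speed of node_d above 0.7 m/s and horizontal distance between node_d_tab and new_rack below 0.13 m and z of node_d_tab in the frame of new_rack below 0.147 m)).
It also fails if it takes over 96 s, if anything falls off the work surface, if the arm or the gripper's body presses on something with over 40 N, if the wrist force passes 120 N, or if a joint passes its speed limit or range.

### The arm

A 7-joint arm with a two-finger parallel gripper is mounted at the origin on the work surface. World frame = base frame: x ahead of the robot, y to its left, z up, the work surface at z = 0. Lengths are in mm, angles in rad, forces in N, time in s.
With the tool pointing down it reaches from about 400 to 850 mm from the base axis. Payload 4.4 kg.
Tool frame: the origin (TCP) lies midway between the tips of the shut fingers; the grasp point (between the pads) lies 19 mm behind it; y points along the fingers, x is the direction in which the jaws open and shut, and the axes are right-handed (so a half turn about y gives the same grasp; the last joint's range is limited). The gripper opens to 94 mm and grips with 3 to 60 N. Pads are 16 mm wide; open, the fingers measure 119 mm over their backs; the gripper's body (75 mm by 177 mm) begins 78 mm behind the grasp point.
Start: joints at [-1.198, 0.628, 0.038, 1.517, -0.027, 0.996, -0.02], TCP at [276.133, 588.446, 205.478] pointing down, gripper open.
Joint ranges: [-3.06, 3.06], [-0.37, 2.12], [-1.25, 1.32], [0.18, 2.47], [-1.1, 4.24], [0.23, 1.98], [-2.94, 2.94]. Speed limits (rad/s): [2.57, 2.57, 3.14, 3.14, 3.14, 3.14, 3.14].

### API

Orientations are given as a 3x3 rotation matrix whose columns are the frame's x, y, z axes.
In Python, from cell import manip gives the robot as it stands. Calls block until the motion is done:
- manip.movep(position, orientation): joint-space move of the TCP to a pose.
- manip.move_linear(position, orientation=None, speed=150, guard=None): straight line of the TCP; orientation=None keeps the orientation; speed is the mean speed in mm/s. With guard (N) it stops when the force on the tool has changed by that much, and returns True; else False.
- manip.set_joints(angles): joint-space move.
- manip.gripper_to(opening, effort=None): opening from 0.0 (shut) to 1.0 (fully open); effort is the grip in N (None keeps the last); returns when the fingers have stopped.
- manip.sleep(seconds).
- manip.inverse_kinematics(position, orientation): joint angles nearest the present ones, or None.
- manip.grab_frame(name): name is "side" or "top"; returns a dict with "color" (420x560x3 uint8, red, green, blue), "z_map" (420x560 float32, mm along the optical axis (not along the pixel's ray), 0 where there is no reading), "fx", "fy", "cx", "cy" (pixels), "world_to_cam" (4x4, takes a point from world to camera coordinates). Camera axes: x right, y up, looking along -z (the intrinsics and any distortion apply to the point x, -y, -z); pixel columns grow to the right and rows downward; lengths in mm; the calibration is good to about 2 mm. A picture is of the moment at which its call begins.
A pose or a line that the arm cannot do raises manip.PlanningError and nothing moves.
- manip.hand_in(): hands the job in, once; it reports no verdict.
Readings, each from a call of its own:
- manip.current_time(): time.
- manip.current_q(): joint angles.
- manip.current_qvel(): joint speeds.
- manip.current_tau(): joint torques, N m.
- manip.current_eef_pos(): TCP position.
- manip.current_orientation(): TCP orientation.
- manip.current_force(): force on the tool from outside, world axes, zero at the start.
- manip.current_ft_torque(): the same for the moment, N m.
- manip.current_gripper_width(): opening from 0.0 (shut) to 1.0 (fully open).
Only numpy, scipy, OpenCV 4.12 (cv2) and the standard library are available. Lean on these libraries where they do the work, as an engineer would, in place of code of your own. Each camera call takes 0.05 s, during which the arm holds its last target.

## Working session

There is one attempt and no reset: what is moved stays moved. The work goes in short steps, each a Python script; the robot and the scene stay as the last script left them, time stands still between calls to the robot, and variables do not carry over. Pictures are saved under pics/ and viewed, and the job is handed in when it is done.

```bash
ls; mkdir -p pics
python3 - <<'E'
from cell import manip
import cv2,numpy as np,pickle
for n in("top","side"):
    f=manip.grab_frame(n); cv2.imwrite(f"pics/{n}0.png",f["color"][:,:,::-1]); pickle.dump(f,open(f"pics/{n}0.pkl","wb"))
    print(n,f["fx"],f["fy"],f["cx"],f["cy"],{k for k in f}); print(np.round(f["world_to_cam"],3).tolist())
print(manip.current_time(),manip.current_orientation().tolist(),manip.current_eef_pos())
E
```

```text
pics
top 484.09375067919495 484.09375067919495 286.53630286052777 204.9224938393574 {'color', 'fx', 'cy', 'cx', 'z_map', 'world_to_cam', 'fy'}
[[0.001, -1.0, 0.008, -3.23], [0.999, 0.002, 0.04, -533.393], [-0.04, 0.008, 0.999, -1032.071], [0.0, 0.0, 0.0, 1.0]]
side 408.7896817647362 408.7896817647362 282.5361318770756 207.41793043446893 {'color', 'fx', 'cy', 'cx', 'z_map', 'world_to_cam', 'fy'}
[[-0.683, -0.73, -0.007, 351.83], [0.554, -0.524, 0.647, -362.133], [-0.476, 0.438, 0.762, -597.478], [0.0, 0.0, 0.0, 1.0]]
0.1 [[0.42486148612479907, -0.0006696591196166841, -0.9052581229486374], [0.9052568698122676, -0.001506642443132727, 0.42486201252435263], [-0.00164841303129077, -0.9999986407916823, -3.390082898271509e-05]] [275.88731686 587.90873552 204.67623491]
```

View pics/top0.png

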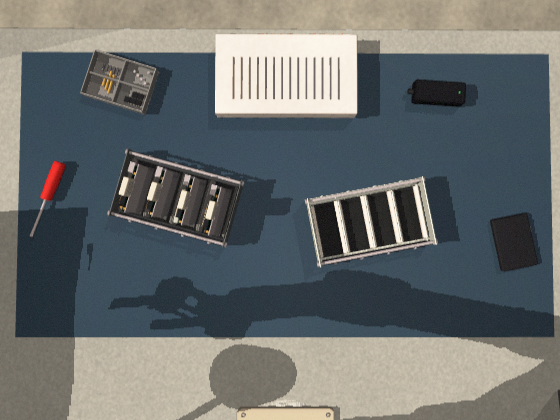

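View pics/side0.png

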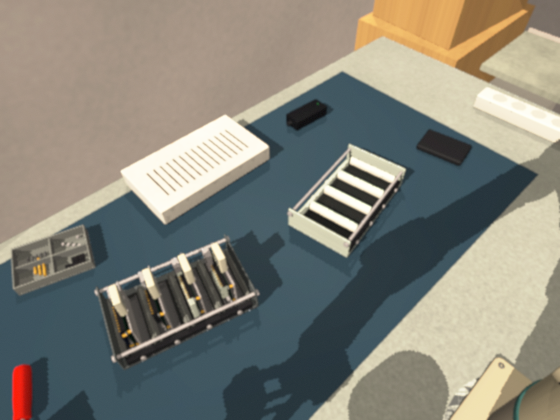

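```bash
cat > h.py <<'E'
import numpy as np,cv2
def cloud(f):
    z=f["z_map"].astype(float); H,W=z.shape; v,u=np.mgrid[:H,:W]
    P=np.stack([(u-f["cx"])/f["fx"]*z,-(v-f["cy"])/f["fy"]*z,-z,np.ones_like(z)],-1)
    return (P@np.linalg.inv(f["world_to_cam"]).T)[...,:3]
def ray(f,u,v,h):
    T=np.linalg.inv(f["world_to_cam"]); d=T[:3,:3]@[(u-f["cx"])/f["fx"],-(v-f["cy"])/f["fy"],-1]; o=T[:3,3]
    return o+d*(h-o[2])/d[2]
def proj(f,p):
    q=f["world_to_cam"]@np.append(p,1); return np.array([f["cx"]+f["fx"]*q[0]/-q[2], f["cy"]-f["fy"]*q[1]/-q[2]])
E
python3 - <<'E'
import pickle
from h import *
f=pickle.load(open("pics/top0.pkl","rb")); C=cloud(f)
c=f["color"][:,:,::-1]
cv2.imwrite("pics/t_old.png",cv2.resize(c[140:255,100:250],None,fx=5.2,fy=5.2,interpolation=cv2.INTER_CUBIC))
cv2.imwrite("pics/t_new.png",cv2.resize(c[170:275,298:446],None,fx=5.2,fy=5.2,interpolation=cv2.INTER_CUBIC))
s=pickle.load(open("pics/side0.pkl","rb"))
cv2.imwrite("pics/s_old.png",cv2.resize(s["color"][230:365,90:265,::-1],None,fx=4.4,fy=4.4,interpolation=cv2.INTER_CUBIC))
for n,g in(("top",f),("side",s)):
    C=cloud(g); print(n,"bench z",np.median(C[300:330,200:250,2]) if n=="top" else np.median(C[120:140,250:280,2]))
    m=(C[...,2]>100)&(C[...,2]<140)&(C[...,0]>300)&(C[...,1]>20)&(C[...,1]<450)&(g["z_map"]>0)
    k,l,st,ce=cv2.connectedComponentsWithStats(m.astype(np.uint8))
    for i in range(1,k):
        if st[i,4]>15:
            p=C[l==i]; t=p[p[:,2]>np.percentile(p[:,2],60)-3]; print(st[i],p.mean(0).round(1),np.median(p[:,2]),p.min(0).round(),p.max(0).round(), cv2.minAreaRect(p[:,:2].astype(np.float32)))
E
```

```text
top bench z 0.27055308710475856
[119 176  14  20 174] [566.1 310.1 117.3] 119.94787666336765 [548. 302. 100.] [584. 321. 125.] ((566.3592529296875, 311.5789794921875), (14.194195747375488, 35.71672058105469), 76.26296997070312)
[147 181  13  20 167] [556.5 256.  117.7] 120.40839396865954 [539. 248. 100.] [575. 267. 126.] ((557.067138671875, 257.6764221191406), (13.287321090698242, 35.781715393066406), 73.20405578613281)
[177 190  13  19 152] [540.3 198.3 118.8] 120.47805694612083 [523. 190. 101.] [558. 209. 125.] ((540.5459594726562, 199.26341247558594), (12.867415428161621, 35.49757385253906), 75.39627075195312)
[205 200  12  19 142] [520.5 144.5 119.5] 120.8085755951526 [504. 136. 102.] [538. 155. 125.] ((520.4326782226562, 145.50411987304688), (13.003368377685547, 35.6406364440918), 74.9942626953125)
side bench z 0.8605570981595747
[  0  16  49  30 717] [1534.4   89.5  119.6] 119.41222460035897 [1527.   20.  100.] [1543.  163.  140.] ((1534.6336669921875, 91.55499267578125), (141.95884704589844, 15.605681419372559), 88.54381561279297)
[211 243  16  24 199] [513.7 148.2 117.9] 120.78345507882023 [499. 137. 100.] [535. 156. 125.] ((517.6504516601562, 146.3388214111328), (12.730627059936523, 36.547611236572266), 75.15161895751953)
[178 254  15  25 200] [533.  201.8 118.1] 121.30671042686123 [519. 191. 100.] [556. 210. 125.] ((537.1593627929688, 200.34706115722656), (13.148252487182617, 37.14875030517578), 75.02731323242188)
[142 268  16  26 217] [549.3 258.9 118. ] 121.05379659739197 [534. 248. 100.] [573. 268. 124.] ((553.3876342773438, 257.98297119140625), (12.817567825317383, 37.70170974731445), 71.58283996582031)
[109 285  16  26 251] [559.  312.8 117.6] 121.13431317605011 [545. 303. 100.] [582. 322. 125.] ((563.419189453125, 312.3478698730469), (12.73265266418457, 37.8372802734375), 73.6813735961914)
```

View pics/t_old.png

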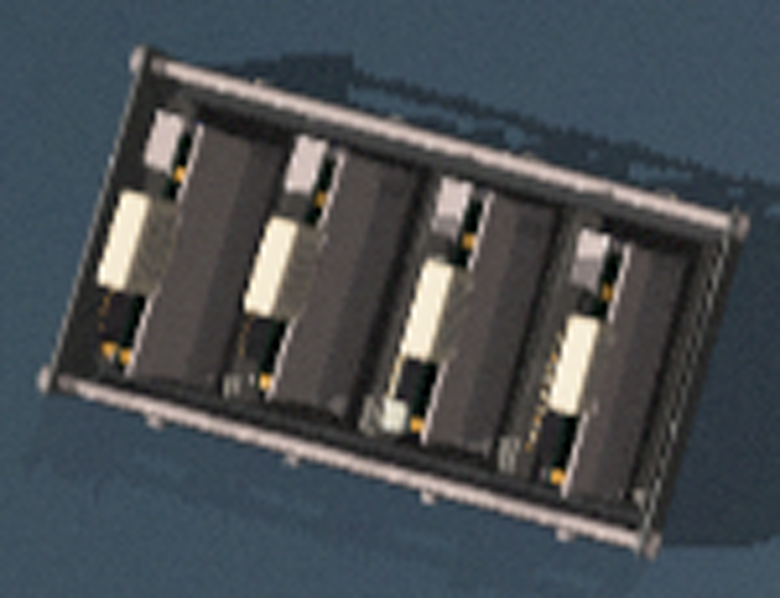

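View pics/t_new.png

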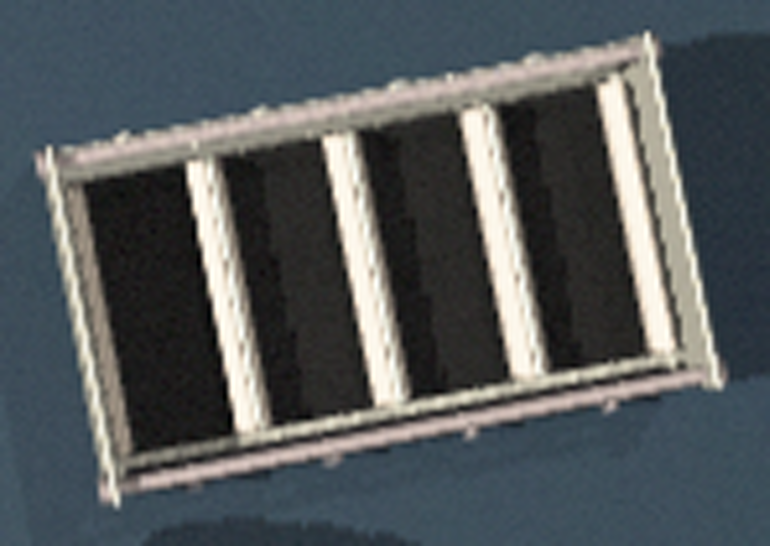

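View pics/s_old.png

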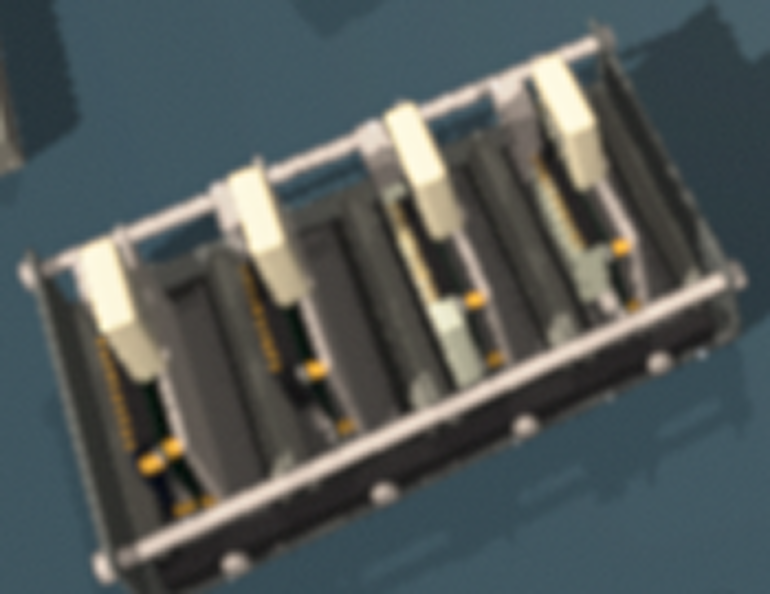

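Run:
```python
import pickle
from h import *
f=pickle.load(open("pics/top0.pkl","rb")); s=pickle.load(open("pics/side0.pkl","rb"))
for off,pts,name in(((298,170),[(45,155),(650,42),(718,378),(110,492)],"new"),((100,140),[(140,58),(738,222),(648,545),(47,380)],"old")):
    P=np.array([ray(f,off[0]+(u+.5)/5.2-.5,off[1]+(v+.5)/5.2-.5,50) for u,v in pts])[:,:2]
    print(name,P.round(1).tolist(),P.mean(0).round(1))
    fl,fr,br,bl=P
    for a,b in((fl,fr),(bl,br)):
        d=a-b; print(" along y len",np.hypot(*d).round(1),np.degrees(np.arctan2(-d[0],d[1])).round(2))
    print(" depth",np.hypot(*(fl-bl)).round(1),np.hypot(*(fr-br)).round(1))
    for n,g in(("top",f),("side",s)):
        C=cloud(g); c=P.mean(0)
        m=(np.hypot(C[...,0]-c[0],C[...,1]-c[1])<165)&(C[...,2]>30)&(C[...,2]<(64 if name=="new" else 64))&(g["z_map"]>0)
        k,l,st,ce=cv2.connectedComponentsWithStats(cv2.dilate(m.astype(np.uint8),np.ones((3,3))))
        p=C[m]; print(" ",n,len(p),cv2.minAreaRect(p[:,:2].astype(np.float32)))
# rails of new rack
for n,g in(("top",f),("side",s)):
    C=cloud(g);m=(np.hypot(C[...,0]-500,C[...,1]+170)<160)&(C[...,2]>-5)&(C[...,2]<30)&(g["color"].min(-1)>190)
    k,l,st,ce=cv2.connectedComponentsWithStats(m.astype(np.uint8))
    for i in range(1,k):
        if st[i,4]>60: p=C[l==i]; print(n,st[i],p.mean(0).round(1),cv2.minAreaRect(p[:,:2].astype(np.float32)))
```

```text
new [[543.4, -43.0], [589.1, -285.3], [454.9, -311.1], [409.5, -68.8]] [ 499.2 -177. ]
 along y len 246.6 10.69
 along y len 246.5 10.61
 depth 136.3 136.6
  top 1266 ((499.58428955078125, -176.8232421875), (142.53565979003906, 254.55215454101562), 11.172514915466309)
  side 1670 ((495.97601318359375, -174.81356811523438), (144.12086486816406, 252.90634155273438), 10.95187759399414)
old [[643.8, 330.3], [578.7, 91.4], [450.1, 126.4], [515.2, 365.3]] [546.9 228.4]
 along y len 247.7 -15.26
 along y len 247.6 -15.25
 depth 133.3 133.3
  top 2122 ((547.8294067382812, 228.31411743164062), (254.87136840820312, 143.4910125732422), 74.7616958618164)
  side 2534 ((544.0675659179688, 228.4071807861328), (254.27749633789062, 142.98541259765625), 74.57740783691406)
top [413 185  15  55 214] [ 519.3 -286.6   23.1] ((517.0760498046875, -287.07861328125), (118.36489868164062, 9.58025074005127), 12.972793579101562)
top [387 191  15  52 256] [ 508.8 -230.7   24.4] ((508.55682373046875, -231.31021118164062), (111.7715072631836, 9.739883422851562), 11.028913497924805)
top [360 196  16  53 232] [ 498.5 -173.6   24.3] ((496.44073486328125, -174.68722534179688), (114.83082580566406, 9.745521545410156), 11.367852210998535)
top [334 201  14  52 209] [ 487.4 -116.7   24.7] ((487.7145690917969, -117.46697998046875), (110.9511947631836, 9.107715606689453), 10.857671737670898)
side [350 157  45  25 343] [ 517.8 -287.3   22.9] ((520.4454956054688, -289.5027770996094), (115.30230712890625, 16.684856414794922), 10.847405433654785)
side [ 300  160   84   71 1286] [ 505.1 -172.8   21.2] ((508.0937194824219, -192.72715759277344), (128.3017578125, 199.11521911621094), 10.67599868774414)
```

```bash
cat > job.py <<'E'
from h import *
from cell import manip
tabs=np.array([[[566.4,311.6],[563.4,312.3]],[[557.1,257.7],[553.4,258.0]],[[540.5,199.3],[537.2,200.3]],[[520.4,145.5],[517.7,146.3]]]).mean(1)
NC=np.array([497.9,-175.9]); ny=np.radians(10.75); oy=np.radians(-15.2)
def R(yaw): # jaw axis along rack y
    x=np.array([-np.sin(yaw),np.cos(yaw),0]); y=np.array([0,0,-1.]); return np.column_stack([x,y,np.cross(x,y)])
slots=[NC+y*np.array([-np.sin(ny),np.cos(ny)]) for y in(87,29,-29,-87)]
W=30/94; HI=220; G=88
def st(m): print(m,"t",round(manip.current_time(),2),"p",manip.current_eef_pos().round(1),"F",np.round(manip.current_force(),1),"w",round(manip.current_gripper_width()*94,1),flush=True)
def snap(n,name):
    f=manip.grab_frame(n); cv2.imwrite(f"pics/{name}.png",f["color"][:,:,::-1]); return f
def pick(i):
    x,y=tabs[i]
    manip.movep([x,y,HI-50],R(oy)); manip.gripper_to(W,35)
    st("above"); print("guard",manip.move_linear([x,y,G],speed=80,guard=8)); st("down")
    manip.gripper_to(0.0,35); st("closed")
def carry(i):
    x,y=tabs[i]; sx,sy=slots[i]
    manip.move_linear([x,y,HI],speed=100); st("up")
    manip.move_linear([sx,sy,HI],R(ny),speed=200); st("over")
def place(i):
    sx,sy=slots[i]
    manip.move_linear([sx,sy,G+14],speed=90); st("pre")
    print("guard",manip.move_linear([sx,sy,G-3],speed=20,guard=5)); st("set")
def release(i):
    sx,sy=slots[i]
    manip.gripper_to(W); st("open"); manip.move_linear([sx,sy,HI-50],speed=120); st("clear")
E
python3 - <<'E'
from job import *
pick(0); snap("side","s1")
E
```

```text
above t 2.67 p [564.9 311.9 170. ] F [-0.4 -0.8 -0.1] w 30.0
guard False
down t 3.84 p [565.3 312.2  88.6] F [0.  0.2 0. ] w 30.0
closed t 4.27 p [565.1 312.2  88.3] F [ 0.4 -0.1  1.9] w 11.7
```

Run:
```python
from job import *
carry(0); snap("side","s2"); snap("top","t2")
```

```text
up t 5.78 p [564.5 311.7 219.2] F [ 0.4 -0.8 -2.8] w 11.6
over t 7.99 p [481.8 -89.6 220. ] F [-0.6  0.4 -2.8] w 11.8
```

View pics/s1.png

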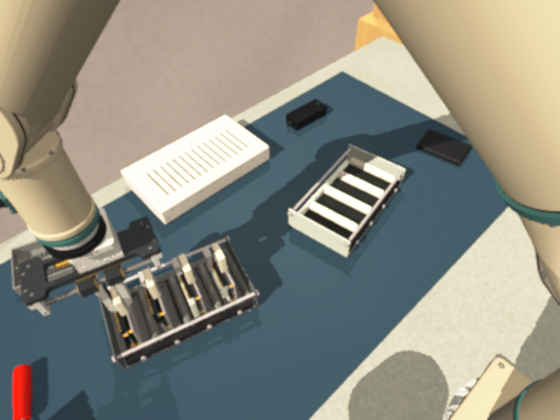

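View pics/s2.png

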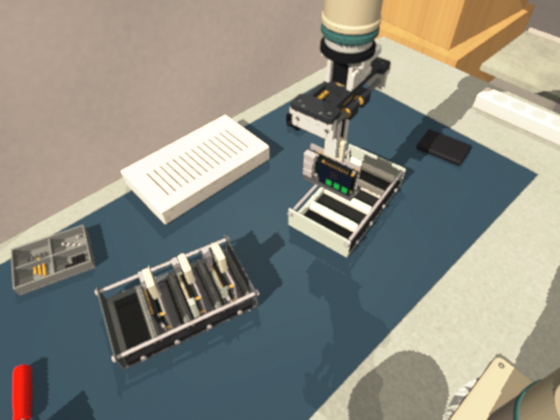

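Run:
```python
from job import *
place(0); f=snap("side","s3"); cv2.imwrite("pics/s3c.png",cv2.resize(f["color"][90:260,260:440,::-1],None,fx=3.4,fy=3.4,interpolation=cv2.INTER_CUBIC))
```

```text
pre t 9.55 p [482.1 -90.5 102.5] F [-0.2  0.4 -3.3] w 12.0
guard True
set t 10.22 p [481.4 -90.3  88.2] F [-0.9  0.1  3.3] w 11.9
```

View pics/s3c.png

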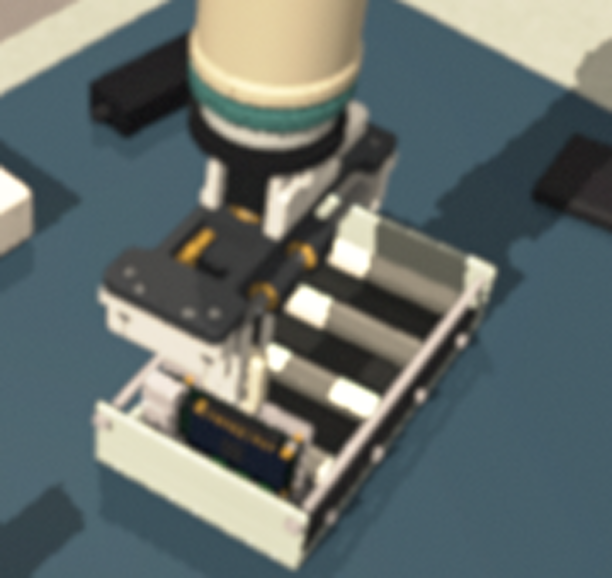

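The contact height of 88.2 mm matches the grasp height of 88.3 mm, so the sled is on the slot floor. The picture shows it in the leftmost slot, with its ports forward. I'll release it and move to the next one.

Run:
```python
from job import *
release(0)
pick(1); f=snap("side","s4"); carry(1)
cv2.imwrite("pics/s4c.png",cv2.resize(f["color"][130:260,270:440,::-1],None,fx=4,fy=4,interpolation=cv2.INTER_CUBIC))
C=cloud(f); m=(C[...,2]>100)&(C[...,2]<140)&(np.hypot(C[...,0]-482,C[...,1]+90)<50)
print(C[m].mean(0),cv2.minAreaRect(C[m][:,:2].astype(np.float32)))
```

```text
open t 10.78 p [480.5 -90.3  87.5] F [-0.4  1.2  0.4] w 30.1
clear t 11.61 p [481.2 -90.4 169.5] F [-0.4 -0.1 -0.8] w 29.9
above t 13.16 p [555.7 256.3 170.1] F [-0.1  0.1  0.9] w 29.9
guard False
down t 14.33 p [555.7 258.1  88.5] F [-0.2  0.2  1.1] w 30.4
closed t 14.76 p [555.5 258.1  88.3] F [ 0.2 -0.   0.9] w 11.9
up t 16.27 p [554.8 257.6 219.2] F [-0.4 -0.1 -2.8] w 12.0
over t 18.48 p [ 492.6 -146.5  220. ] F [-0.7 -0.6 -3. ] w 11.7
[477.35290709 -87.4309854  114.97824115] ((479.255859375, -89.64130401611328), (36.06451416015625, 13.31500244140625), 8.659019470214844)
```

View pics/s4c.png

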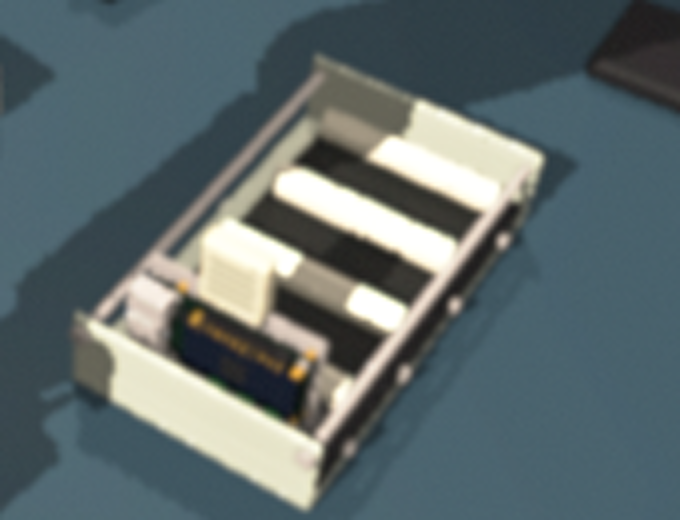

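Node 1 stands upright in slot 1. Its tab measures (479, -90) from the side camera, within 3 mm of the target. Now the other three, with automatic stops if a reading is wrong.

Run:
```python
from job import *
def chk():
    z=manip.current_eef_pos()[2]; assert 86<z<91,z
def held(): assert 10.5<manip.current_gripper_width()*94<14
place(1);chk();held();release(1)
for i in(2,3):
    pick(i);chk();held();carry(i);held();place(i);chk();held();release(i)
```

```text
pre t 19.93 p [ 492.9 -147.5  102.5] F [ 0.4  0.3 -2.8] w 12.0
guard True
set t 20.6 p [ 492.2 -147.3   88.2] F [-0.4  0.5  3.8] w 12.1
open t 21.11 p [ 491.2 -147.1   87.4] F [-0.4 -0.2  0.2] w 30.1
clear t 21.94 p [ 492.  -147.3  169.5] F [-0.8 -0.1  1.1] w 30.2
above t 23.48 p [539.3 198.4 170.1] F [0.9 0.1 0.7] w 29.6
guard False
down t 24.65 p [539.3 200.   88.5] F [-0.3  0.2 -0.2] w 30.1
closed t 25.07 p [539.  199.9  88.2] F [0.2 0.  1.8] w 11.8
up t 26.54 p [538.4 199.6 219.3] F [ 0.2 -0.2 -1.6] w 12.0
over t 28.72 p [ 503.5 -203.5  220. ] F [ 0.2  0.5 -2.1] w 11.8
pre t 30.18 p [ 503.8 -204.6  102.6] F [ 0.3  0.5 -1.3] w 11.8
guard True
set t 30.84 p [ 503.1 -204.2   88.2] F [-0.8  1.5  4.6] w 12.0
open t 31.35 p [ 502.2 -203.9   87.4] F [0.3 0.1 0.7] w 29.9
clear t 32.18 p [ 502.8 -204.2  169.5] F [-0.5 -0.3 -0.3] w 30.1
above t 33.72 p [519.4 144.6 170. ] F [-0.8  0.1 -0.2] w 30.2
guard False
down t 34.89 p [519.5 146.   88.5] F [-0.5  0.1  0.4] w 29.8
closed t 35.32 p [519.3 146.   88.2] F [-0.4 -0.4  2.3] w 11.9
up t 36.78 p [518.6 145.8 219.4] F [-0.1  1.2 -2.9] w 11.7
over t 38.97 p [ 514.3 -260.3  220. ] F [-1.  -0.5 -2.8] w 11.8
pre t 40.42 p [ 514.6 -261.6  102.6] F [ 0.4 -0.1 -3. ] w 11.9
guard True
set t 41.09 p [ 513.9 -261.2   88.2] F [-0.4  0.5  3.9] w 11.9
open t 41.6 p [ 513.  -260.8   87.3] F [-0.   0.1  0.2] w 30.1
clear t 42.44 p [ 513.6 -261.1  169.4] F [0.1 0.2 0.6] w 30.1
```

Now I'll move the arm out of the cameras' view and check all four.

Run:
```python
from job import *
x,y=slots[3]
manip.move_linear([x,y,240],speed=150)
manip.movep([300,520,300],R(-0.4)); st("away")
for n in("top","side"):
    f=snap(n,n+"9")
    b=(165,275,295,445) if n=="top" else (120,260,270,440)
    cv2.imwrite(f"pics/{n}9c.png",cv2.resize(f["color"][b[0]:b[1],b[2]:b[3],::-1],None,fx=4,fy=4,interpolation=cv2.INTER_CUBIC))
    C=cloud(f); m=(C[...,2]>100)&(C[...,2]<140)&(np.hypot(C[...,0]-NC[0],C[...,1]-NC[1])<140)
    k,l,s_,_=cv2.connectedComponentsWithStats(m.astype(np.uint8))
    c0=np.array([499.3,-176.9]) if n=="top" else np.array([496.0,-174.8])
    for i in range(1,k):
        if s_[i,4]>15:
            p=C[l==i]; r=cv2.minAreaRect(p[:,:2].astype(np.float32)); d=np.array(r[0])-c0
            print(n,"rack x,y",(d@[np.cos(ny),np.sin(ny)]).round(1),(d@[-np.sin(ny),np.cos(ny)]).round(1),"top z",np.percentile(p[:,2],[50,90]).round(1),np.round(r[1],1),round(r[2],1))
```

```text
away t 45.92 p [301.  519.4 299.9] F [-0.5  0.3 -0.5] w 29.8
top rack x,y -0.2 -85.4 top z [120.9 123.5] [36.  13.1] 12.7
top rack x,y 0.0 -27.1 top z [120.7 123.6] [35.7 12.5] 10.6
top rack x,y -0.1 30.5 top z [121.1 123.9] [35.9 12.9] 11.1
top rack x,y -0.3 88.5 top z [121.2 123.5] [35.7 12.6] 10.3
side rack x,y -0.6 -87.1 top z [115.7 122. ] [36.  13.8] 10.2
side rack x,y -0.2 -28.5 top z [116.6 122.4] [36.  14.3] 8.2
side rack x,y -0.0 29.0 top z [116.6 122.7] [36.5 14.6] 9.4
side rack x,y -0.3 87.2 top z [116.9 122.8] [36.  13.6] 9.2
```

View pics/top9c.png

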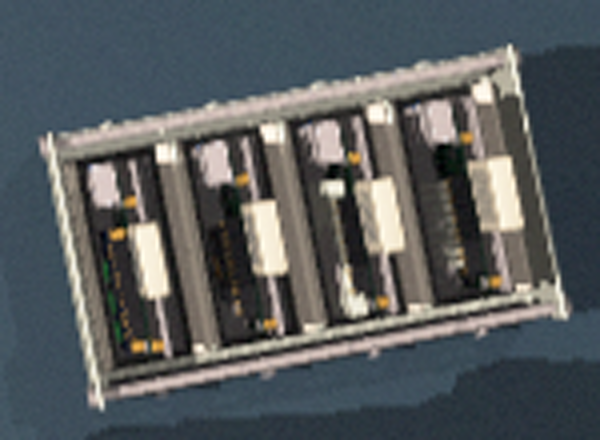

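View pics/side9c.png

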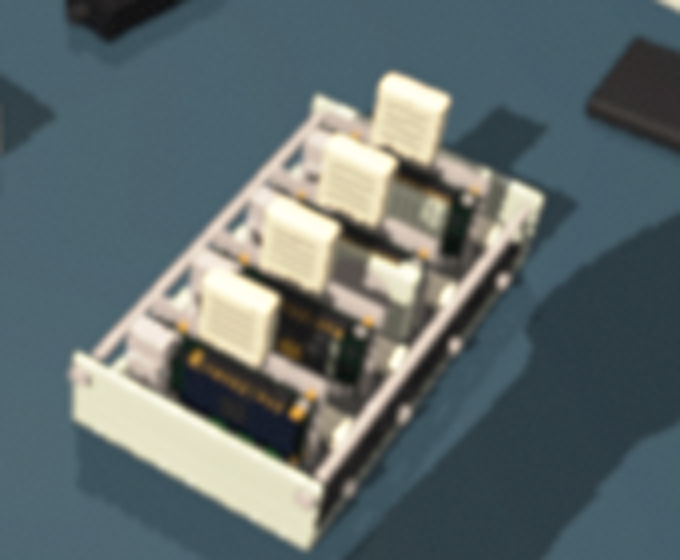

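The top crop shows four sleds, one per slot, with tabs at crop pixels (152,260), (267,237), (385,215) and (503,193). All the silver ports are at the front edge. The side crop shows all four upright and seated.

Run:
```python
from cell import manip
manip.sleep(0.3); manip.hand_in(); print(manip.current_time())
```

```text
the job is handed in; nothing more can be done
the job is handed in; nothing more can be done
```

All four computers are in the new rack in the same left-to-right order, and I handed the job in at about 46 s of the 96 s allowed. `hand_in` gave no verdict.

I took them one at a time from left to right. Each was pinched across the 12 mm side of its tab, lifted clear of everything and lowered slowly until it touched the floor. The touch always came at the same tool height as the grasp (88.2–88.3 mm), so nothing slipped and each is flat on its floor.

**Final position check:**

| | Along the slot (limit 15 mm) | Across the slot (limit 12 mm) |
|---|---|---|
| Side camera | within 0.6 mm of the middle | within 0.5 mm |
| Top camera | within 0.3 mm of the middle | within 1.9 mm |

**Other checks:** The tab tops are at about 121–124 mm against an expected 122 mm. The pictures show all four upright with ports to the front, and the arm well clear.

**What disagreed:** The two cameras differed by about 3 mm in world x. I averaged them, and the error is the same at both racks, so it largely cancels. I did not check the network order by each computer's parts; I simply moved each one from old slot k to new slot k.

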